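# Snap the lid onto the relay box

## Robot

A 6-joint arm with a two-finger parallel gripper is mounted at the origin on the work surface. World frame = base frame: x ahead of the robot, y to its left, z up, the work surface at z = 0. Lengths are in m, angles in rad, forces in N, time in s.
With the tool pointing down it reaches from about 0.35 to 0.725 m from the base axis. Payload 4.3 kg.
Tool frame: the origin (TCP) lies at the centre of the arm's flange, where the gripper is bolted on; the fingertips stand 173 mm ahead of it and the grasp point (between the pads) lies 155 mm ahead of it (bot.grasp_offset is the distance from the TCP to the grasp point, in m); z points along the fingers, y is the line along which they close (so a half turn about z gives the same grasp; the last joint's range is limited). The gripper opens to 85 mm and grips with 20 to 120 N. Pads are 22 mm wide; open, the fingers measure 114 mm over their backs; the gripper's body (76 mm by 85 mm) begins 54 mm behind the grasp point. The pads swing forward as they close: fully open they stand 13 mm farther back than shut.
Start: joints at [1.022, 0.377, 0.081, 1.274, 0, 1.46], TCP at [0.244, 0.521, 0.405] pointing down, gripper open.
Joint ranges: [-2.72, 2.72], [-0.84, 1.66], [-1.02, 1.22], [-1.77, 2.12], [-1.37, 1.28], [-3.14, 3.14]. Speed limits (rad/s): [2.57, 2.57, 3.14, 3.14, 3.14, 3.14].

## Interface

Orientations are given as a unit quaternion [w, x, y, z].
In Python, from rig import bot gives the robot as it stands.
- The arm moves only by the tool carry_out, never from a script. Its argument "steps" is a list that holds one entry, the list of rows, each a list of 7 numbers: the turn, a rotation vector about the tool's x, y, z in units of 8 degrees (1.0 is 8 degrees), then the shift along the tool's x, y, z in m, then the opening, from 0 (shut) to 1 (fully open). A call has 1 to 12 rows; each row shifts and turns the commanded pose from where the row before left it, along the tool's axes as they then stand; what a row does not reach is not made up. A row lasts 1/10 s, in which the tool goes at most 50 mm and 8.59 degrees, less where a joint would pass 70% of its speed; a pose out of reach is approached as far as the arm can. A call with a gripper value outside its range is refused whole. The fingers move at their own pace and stop on an object; "grip_force" is the grip in N (left out, the last holds). Time passes only in rows, so rows that do not move let the fingers close. It gives the time, the measured TCP pose, the force, the opening and the grip force at its end, in the units of the state.
- bot.state(): the state, without advancing time (a new reading comes with each control period).
- bot.capture(name): name is "scene" or "top" or "wrist"; returns a dict with "color" (420x560x3 uint8, blue, green, red), "mtx" (3x3 intrinsics, pixels), "dist_coeffs" ([k1, k2, p1, p2, k3] as OpenCV has them; the pictures are not rectified), "cam_to_world" (4x4, takes a point from camera to world coordinates). Camera axes: x right, y down, z forward; pixel columns grow to the right and rows downward; lengths in m; the calibration is good to about 2 mm. A picture is of the moment at which its call begins. There is no depth.
- bot.sign_off(): hands the job in; it is judged then, once.
The state is a dict: "clock": time; "joint_positions": joint angles; "qd": joint speeds; "effort": joint torques, N m; "position": TCP position; "tool_rot": TCP orientation; "force": force on the tool from outside, world axes, zero at the start; "torque": the same for the moment, N m; "opening": opening from 0.0 (shut) to 1.0 (fully open); "finger_force": force on a finger pad.
Only numpy, scipy, OpenCV 4.12 (cv2) and the standard library are available. Lean on these libraries where they do the work, as an engineer would, in place of code of your own. Each camera call takes 0.05 s, during which the arm holds its last target. There are 200 camera calls.

## Task

Pick up the loose grey lid that fits the relay box (the longer of the two lids), lower it square between the box's two snap hooks and push it straight down until both hooks click over its ends and it sits fully home. Push by feel and ease off as soon as it clicks, so that neither the box nor the hooks are forced, then let go; leave everything else on the bench where it is.

Things in the scene. Friction and masses are not known exactly. Their poses are not given: they have to be found in the camera images.
- mount_plate: Steel plate 100 x 170 x 6 mm fixed to the bench, carrying the relay box on four rubber mounts. Origin: centre of its underside; z up; y along the relay box's length. Under a push from above the box sinks straight down on the mounts, about 3 mm for every 10 N, and comes back up when let go.
- box_mouth (a point): Centre of the open mouth of the black relay box, level with its rim, 66 mm above the plate's origin when nothing presses on the box; y along the box's length. Box 70 (x) x 100 (y) mm outside, 62 x 92 mm inside, free for 25 mm below the rim. The lid or the box cracks if they are pressed together with more than 32 N.
- catch_left (a point): Inner tip, underside, of the flat catch of the springy hook outside the box's +y end (24 mm wide). Upright it is 49 mm from the box's middle and 6.5 mm above the rim; it gives 3 mm outward as the lid's end passes and springs back. More than 8 mm overbends it. Above the catch (1.5 mm thick) the head slopes outward by 5 mm over 10 mm.
- catch_right (a point): The same for the hook at the -y end. Passing both hooks takes 13 to 25 N of push in all, depending on friction; the force builds over the last 9 mm of travel and peaks about 3 mm above fully home, then drops by several N: the click. The two sides may click one after the other.
- lid: The lid that fits: grey plastic, about 90 g (varies), lying right way up. Origin: centre of the underside of its hollow plug (59 x 89 mm, 20 mm deep, lowest 4 mm 2 mm smaller all round as lead-in); z up; y along its length. Plate above it 74 (x) x 104 (y) x 5 mm, end edges bevelled below. Either way round fits. Fully home its origin is 20 mm below the box's rim.
- lid_grip (a point): Middle of the top of the lid's grip rib, 47 mm above the lid's origin. The rib, 14 (x) x 50 (y) x 22 mm, stands in the middle of the plate; grip it across its 14 mm.
- lid_end_a (a point): On the underside of the lid's plate near its +y end, 50 mm from the middle. It is level with the box's rim when that side is fully home; the hook has room to close when it is under 2 mm above the rim.
- lid_end_b (a point): The same near the lid's -y end.
- small_lid: A spare lid of another box, same look and height but only 76 mm long in y (plate 74 x 76 mm): not to be used. Origin as for the lid.
- piston: Aluminium piston, 76 mm across, 48 mm high; origin under its centre. Leave alone.
- liner: Steel ring, 68 mm across, 30 mm high; origin under its centre. Leave alone.
- conrod: Steel connecting rod lying flat, about 160 mm long, 20 mm high; origin at its middle, underside. Leave alone.
- jar: Amber glass jar, 68 mm across, 85 mm high; origin under its centre. Leave alone.
- wrench: Steel wrench lying flat; origin at its middle. Leave alone.
- socket: Steel socket standing upright, 26 mm across, 38 mm high; origin under its centre. Leave alone.
Things that resemble listed ones, but are neither listed nor needed, are in the scene too. What is shaped like the lid but turquoise is not meant. Leave any green look-alike of the mount_plate alone.

How it is judged:
By the outcome, as a careful person would: the job done as asked, in the order asked, and still so for the second after the job is handed in, with the robot touching nothing.
It also fails if it takes over 61 s, if anything falls off the work surface, if the arm or the gripper's body presses on something with over 40 N, if the wrist force passes 120 N, or if a joint passes its speed limit or range.

## Working session

There is one attempt and no reset: what is moved stays moved. The work goes in short steps, Python scripts to look and compute and a tool call to move; the robot and the scene stay as the last step left them, time stands still between calls to the robot, and variables do not carry over. Pictures are saved under pics/ and viewed, at most 10 in all, crops included, and the job is handed in when it is done.

Besides the shell and the picture viewer there is one more tool, called after "Emit:" as name([rows], argument=value, ...), one row to a line, values as JSON. carry_out: Moves the arm, as the interface text tells. Its arguments: {"type":"object","properties":{"steps":{"type":"array"},"grip_force":{"type":"number"}},"required":["steps"]}

```bash
mkdir -p pics; cat > h.py <<'E'
import numpy as np, cv2
from rig import bot
def cap(n,f=None):
    c=bot.capture(n)
    if f: cv2.imwrite('pics/'+f,c['color'])
    return c
def ray(c,px,z):
    u=cv2.undistortPoints(np.array(px,float).reshape(-1,1,2),np.array(c['mtx']),np.array(c['dist_coeffs'])).reshape(-1,2)
    T=np.array(c['cam_to_world']);d=np.c_[u,np.ones(len(u))]@T[:3,:3].T;o=T[:3,3]
    return o+d*((z-o[2])/d[:,2])[:,None]
def proj(c,P):
    T=np.linalg.inv(np.array(c['cam_to_world']))
    return cv2.projectPoints(np.array(P,float).reshape(-1,1,3),cv2.Rodrigues(T[:3,:3])[0],T[:3,3],np.array(c['mtx']),np.array(c['dist_coeffs']))[0].reshape(-1,2)
E
python3 - <<'E'
from h import *
import pickle
a=cap('top','top.png');b=cap('scene','scene.png')
pickle.dump((a,b),open('c.pkl','wb'))
for c in(a,b):print(np.round(c['cam_to_world'],3),c['mtx'][0][0])
s=bot.state();print({k:np.round(s[k],3) for k in('clock','position','tool_rot','force','opening')})
E
```

```text
[[-0.028 -0.995  0.096  0.441]
 [-0.999  0.03   0.026 -0.023]
 [-0.029 -0.095 -0.995  1.371]
 [ 0.     0.     0.     1.   ]] 527.4371690113788
[[-0.314  0.534 -0.785  1.446]
 [ 0.949  0.176 -0.26   0.291]
 [-0.    -0.827 -0.562  0.694]
 [ 0.     0.     0.     1.   ]] 488.90346840335405
{'clock': np.float64(0.1), 'position': array([0.244, 0.52 , 0.404]), 'tool_rot': array([-0.   ,  0.218,  0.976, -0.001]), 'force': array([-0.094, -0.207,  0.132]), 'opening': np.float64(0.995)}
```

View pics/top.png

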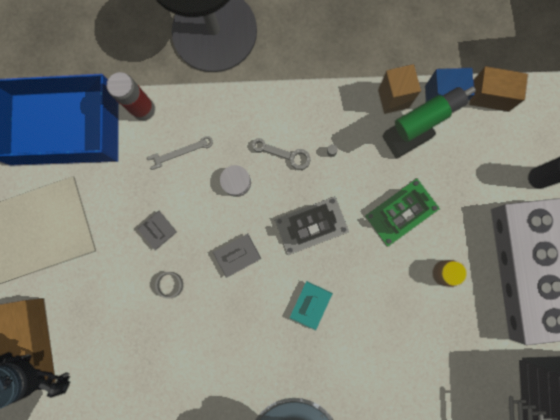

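View pics/scene.png

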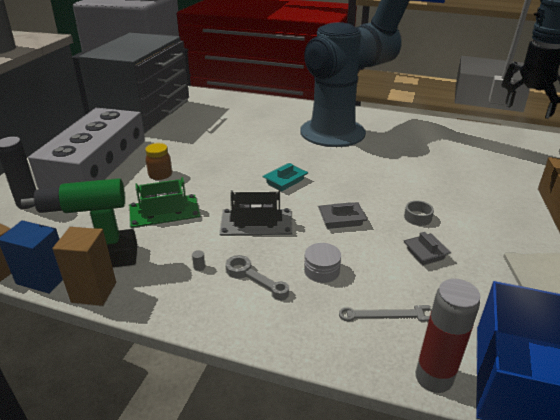

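Top view: two grey lids, at (235,255) and (155,230), and a turquoise one at (308,305). The (235,255) one looks longer, so it should be the lid. The relay box is on the grey plate at (312,225), and the green look-alike is at (402,212). I'll confirm in one enlarged crop and measure the contours.

```bash
python3 - <<'E'
from h import *
import pickle
a,b=pickle.load(open('c.pkl','rb'))
im=a['color'];x0,y0=130,190
cv2.imwrite('pics/crop.png',cv2.resize(im[y0:290,x0:355],None,fx=3.5,fy=3.5,interpolation=cv2.INTER_CUBIC))
g=cv2.cvtColor(im,cv2.COLOR_BGR2GRAY);hsv=cv2.cvtColor(im,cv2.COLOR_BGR2HSV)
print([ (p,im[p[1],p[0]].tolist()) for p in [(225,265),(155,222),(280,245),(300,280),(270,280)]])
m=((g<140)&(hsv[...,1]<60)).astype(np.uint8)
for n,(cx,cy),z in(('lid',(235,255),.025),('small',(155,230),.025),('plate',(310,225),.006)):
    k=np.zeros_like(m);cv2.circle(k,(cx,cy),48 if n=='plate' else 34,1,-1)
    cs=cv2.findContours(m*k,cv2.RETR_EXTERNAL,cv2.CHAIN_APPROX_NONE)[0]
    c=max(cs,key=cv2.contourArea);P=ray(a,c.reshape(-1,2),z)[:,:2]
    print(n,cv2.minAreaRect(c),[np.round(q,4) for q in cv2.minAreaRect(P.astype(np.float32))])
E
```

```text
[((225, 265), [98, 102, 103]), ((155, 222), [91, 94, 96]), ((280, 245), [153, 169, 168]), ((300, 280), [141, 156, 154]), ((270, 280), [161, 174, 169])]
lid ((233.9355926513672, 255.034912109375), (32.46052551269531, 45.649906158447266), 61.55707550048828) [array([0.4807, 0.1411]), array([0.0834, 0.1167]), np.float64(27.2156)]
small ((154.75515747070312, 229.9379425048828), (31.76861572265625, 32.47328567504883), 49.76364517211914) [array([0.5513, 0.3456]), array([0.0838, 0.0836]), np.float64(38.8813)]
plate ((305.2534484863281, 226.34246826171875), (41.31552505493164, 77.01307678222656), 69.44395446777344) [array([ 0.5506, -0.0434]), array([0.1075, 0.1997]), np.float64(18.9179)]
```

View pics/crop.png

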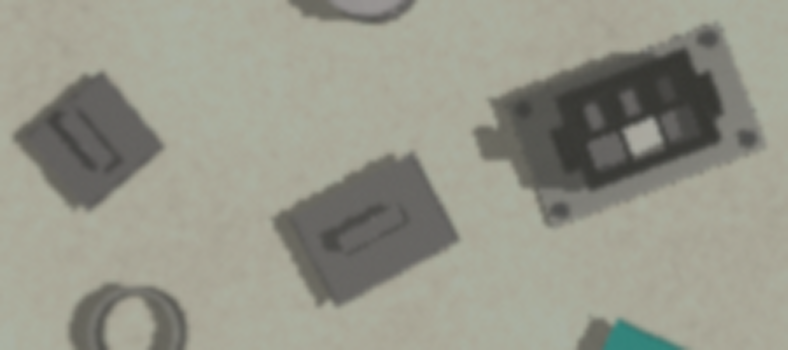

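The crop shows the lid at full-image (235,255) is oblong (about 104:74), with its rib along the long side. The one at (155,230) is nearly square, so it is the small lid. I'm moving above the long lid with the fingers turned across its rib.

Emit:
carry_out([
  [[0,0,0,-0.0378,-0.0248,0,1],[0,0,0,-0.0378,-0.0248,0,1],[0,0,0,-0.0378,-0.0248,0,1],[0,0,0,-0.0378,-0.0248,0,1],[0,0,0,-0.0378,-0.0248,0,1],[0,0,0,-0.0378,-0.0248,0,1],[0,0,0,-0.0378,-0.0248,0,1],[0,0,0,-0.0378,-0.0248,0,1],[0,0,0,-0.0378,-0.0248,0,1],[0,0,0,-0.0378,-0.0248,0,1]],
])

```text
clock: 1.1
position: [0.4816, 0.1337, 0.4044]
tool_rot: [-0.0, 0.218, 0.976, 0.0]
force: [0.4, 0.4, -0.2]
opening: 1.0
finger_force: 0.0
```

Emit:
carry_out([
  [[0,0,0.94,0,0,0,1],[0,0,0.94,0,0,0,1],[0,0,0.94,0,0,0,1],[0,0,0.94,0,0,0,1],[0,0,0.94,0,0,0,1],[0,0,0,0,0,0,1],[0,0,0,0,0,0,1],[0,0,0,0,0,0,1]],
])

```text
clock: 1.9
position: [0.481, 0.1354, 0.4045]
tool_rot: [-0.0, 0.52, 0.854, -0.0]
force: [-0.9, 0.1, -0.1]
opening: 0.996
finger_force: 0.0
```

```bash
python3 - <<'E'
from h import *
import pickle
w=cap('wrist','w1.png');pickle.dump(w,open('w1.pkl','wb'))
s=bot.state();print({k:np.round(s[k],4) for k in('clock','position','tool_rot','joint_positions','force')},np.round(w['cam_to_world'],3),w['mtx'][0][0])
E
```

```text
{'clock': np.float64(1.95), 'position': array([0.4811, 0.1355, 0.4046]), 'tool_rot': array([-1.000e-04,  5.199e-01,  8.542e-01, -0.000e+00]), 'joint_positions': array([ 1.4740e-01,  2.2450e-01, -1.3040e-01,  1.2161e+00,  1.0000e-04,
        1.2410e+00]), 'force': array([ 0.3843, -0.1836,  0.6549])} [[ 0.888  0.441  0.128  0.449]
 [ 0.46  -0.852 -0.25   0.199]
 [-0.001  0.281 -0.96   0.374]
 [ 0.     0.     0.     1.   ]] 319.45272533382575
```

View pics/w1.png

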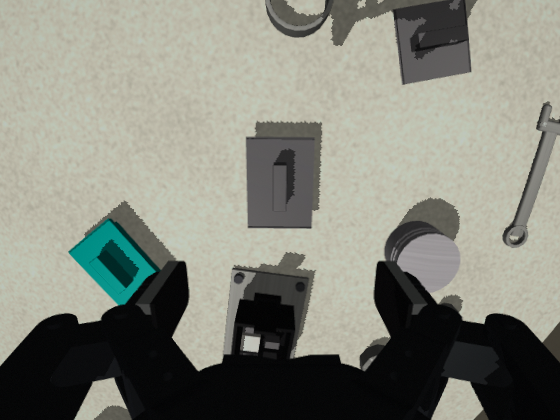

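The long lid is at (280,183), with plate corners near (247,138), (313,138), (311,228) and (247,226) and the rib at (280,187). The relay box is cut off at the bottom (265,315), so I'll measure the lid here and then go and look at the box.

```bash
python3 - <<'E'
from h import *
import pickle
w=pickle.load(open('w1.pkl','rb'));im=w['color']
for p in [(262,190),(262,150),(280,185),(280,155),(300,215),(318,180),(285,130),(291,180),(300,160)]:print(p,im[p[1],p[0]].tolist(),end=' ')
g=cv2.cvtColor(im,cv2.COLOR_BGR2GRAY).astype(int)
sat=(im.max(2).astype(int)-im.min(2))
m=((g<125)&(sat<14)).astype(np.uint8);k=np.zeros_like(m);k[115:240,235:330]=1;m*=k
m=cv2.morphologyEx(m,cv2.MORPH_OPEN,np.ones((5,5),np.uint8))
c=max(cv2.findContours(m,0,1)[0],key=cv2.contourArea)
print(cv2.minAreaRect(c))
q=cv2.boxPoints(cv2.minAreaRect(ray(w,c,.025)[:,:2].astype(np.float32)));print(np.round(q,4),[np.round(v,4) for v in cv2.minAreaRect(ray(w,c,.025)[:,:2].astype(np.float32))])
q=ray(w,[(247,138),(313,138),(311.5,228),(247.5,226.5)],.025);print(np.round(q,4),q.mean(0),np.linalg.norm(np.diff(q,axis=0),axis=1))
r=ray(w,[(274,164),(286,164),(285.5,210),(274,210)],.047);print(np.round(r,4),r.mean(0))
cv2.imwrite('pics/w1c.png',cv2.resize(im[115:245,225:335],None,fx=4.5,fy=4.5,interpolation=cv2.INTER_CUBIC))
E
```

```text
(262, 190) [92, 91, 93] (262, 150) [91, 90, 93] (280, 185) [91, 91, 94] (280, 155) [43, 42, 43] (300, 215) [89, 89, 92] (318, 180) [88, 96, 98] (285, 130) [89, 99, 100] (291, 180) [42, 42, 43] (300, 160) [89, 88, 90] ((283.0, 175.0), (104.0, 74.0), 90.0)
[[0.4179 0.1753]
 [0.4711 0.0708]
 [0.5427 0.1073]
 [0.4894 0.2117]] [array([0.4803, 0.1413]), array([0.0803, 0.1173]), np.float64(27.0334)]
[[0.4266 0.1616 0.025 ]
 [0.4894 0.1941 0.025 ]
 [0.5374 0.1037 0.025 ]
 [0.4707 0.0713 0.025 ]] [0.48102746 0.13267615 0.025     ] [0.07078924 0.10231726 0.07412831]
[[0.464  0.153  0.047 ]
 [0.4749 0.1587 0.047 ]
 [0.4973 0.1148 0.047 ]
 [0.4864 0.1092 0.047 ]] [0.48064429 0.13391737 0.047     ]
```

View pics/w1c.png

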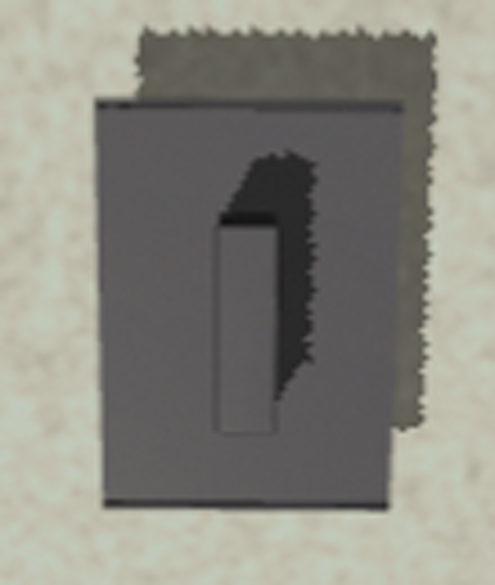

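Emit:
carry_out([
  [[0,0,0,0.04,0.004,0,1],[0,0,0,0.04,0.004,0,1],[0,0,0,0.04,0.004,0,1],[0,0,0,0.04,0.004,0,1],[0,0,0.5,0.02,0.0,0,1],[0,0,0.5,0,0,0,1],[0,0,0,0,0,0,1],[0,0,0,0,0,0,1],[0,0,0,0,0,0,1]],
])

```text
clock: 2.85
position: [0.4131, 0.3024, 0.4047]
tool_rot: [0.0, 0.579, 0.816, 0.0]
force: [0.5, -0.5, -0.4]
opening: 0.998
finger_force: 0.0
```

```bash
python3 - <<'E'
from h import *
import pickle
w=cap('wrist','w2.png');pickle.dump(w,open('w2.pkl','wb'))
s=bot.state();print({k:np.round(s[k],4) for k in('clock','position','tool_rot')})
im=w['color'];cv2.imwrite('pics/w2b.png',cv2.resize(im[60:320,110:450],None,fx=2.3,fy=2.3,interpolation=cv2.INTER_CUBIC))
E
```

```text
{'clock': np.float64(2.9), 'position': array([0.4132, 0.3023, 0.4047]), 'tool_rot': array([0.    , 0.5789, 0.8154, 0.    ])}
```

View pics/w2b.png

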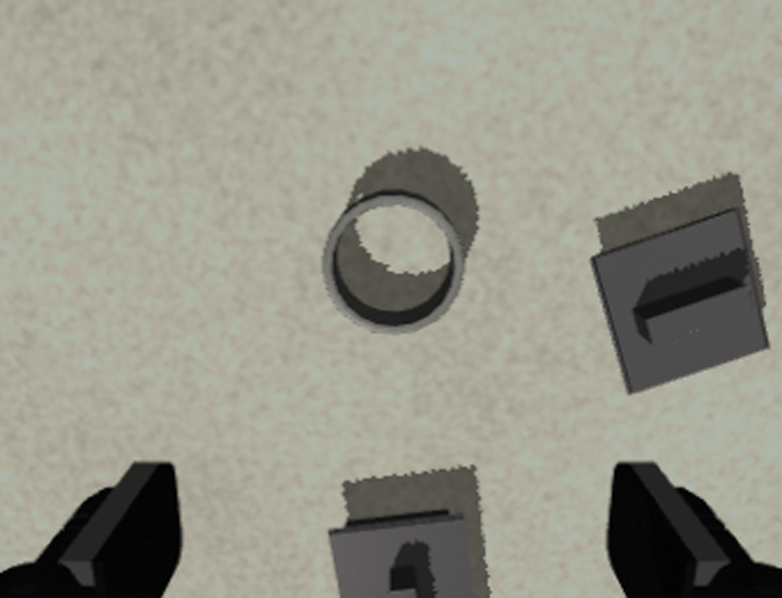

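Wrong sign on that move: this view shows the liner and the small lid, with the long lid at the bottom. The lid is already measured from the first wrist view. Heading the other way, to the box.

Emit:
carry_out([
  [[0,0,0,-0.0414,0.0016,0,1],[0,0,0,-0.0414,0.0016,0,1],[0,0,0,-0.0414,0.0016,0,1],[0,0,0,-0.0414,0.0016,0,1],[0,0,0,-0.0414,0.0016,0,1],[0,0,0,-0.0414,0.0016,0,1],[0,0,0,-0.0414,0.0016,0,1],[0,0,0,-0.0414,0.0016,0,1],[0,0,0,-0.0414,0.0016,0,1],[0,0,0,0,0,0,1],[0,0,0,0,0,0,1],[0,0,0,0,0,0,1]],
])

```text
clock: 4.1
position: [0.549, -0.0438, 0.4046]
tool_rot: [-0.0, 0.579, 0.816, 0.0]
force: [0.0, -0.1, 0.9]
opening: 1.001
finger_force: 0.0
```

```bash
python3 - <<'E'
from h import *
import pickle
w=cap('wrist','w3.png');pickle.dump(w,open('w3.pkl','wb'))
s=bot.state();print({k:np.round(s[k],4) for k in('clock','position','tool_rot')})
im=w['color'];cv2.imwrite('pics/w3b.png',cv2.resize(im[80:280,180:380],None,fx=3,fy=3,interpolation=cv2.INTER_CUBIC))
w=pickle.load(open('w1.pkl','rb'))
f=lambda l:[((x+.5)/4.5-.5+225,(y+.5)/4.5-.5+115) for x,y in l]
for l,z in(([(96,100),(403,102),(390,510),(104,507)],.025),([(219,227),(277,227),(276,434),(216,433)],.047)):
    q=ray(w,f(l),z);d=(q[0]+q[1]-q[2]-q[3]);print(q.mean(0),np.linalg.norm(np.diff(q,axis=0),axis=1),np.degrees(np.arctan2(d[1],d[0])))
E
```

```text
{'clock': np.float64(4.15), 'position': array([ 0.5489, -0.0434,  0.4047]), 'tool_rot': array([-3.000e-04,  5.784e-01,  8.158e-01,  1.000e-04])}
[0.4809215  0.13293622 0.025     ] [0.07312521 0.10301239 0.0736217 ] 116.96090262145884
[0.48078481 0.13278588 0.047     ] [0.01322159 0.04927332 0.01423579] 116.74786963138675
```

View pics/w3b.png

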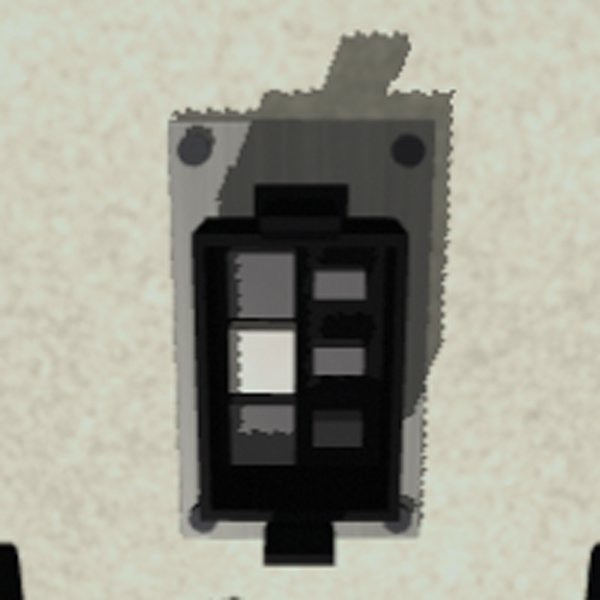

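The box is well in view. In crop pixels the plate corners are (169,119), (436,121), (420,538) and (182,538), and the hooks are at (302,205) and (299,545). I'll brighten the image to get the rim precisely.

```bash
python3 - <<'E'
from h import *
import pickle
w=pickle.load(open('w3.pkl','rb'));im=w['color']
k=im[130:275,225:335].astype(float);k=(255*np.clip(k/110,0,1)**.55).astype(np.uint8)
cv2.imwrite('pics/w3c.png',cv2.resize(k,None,fx=4,fy=4,interpolation=cv2.INTER_CUBIC))
f=lambda l:[((x+.5)/3-.5+180,(y+.5)/3-.5+80) for x,y in l]
for l,z in(([(169,119),(436,121),(420,538),(182,538)],.006),([(192,222),(408,222),(404,521),(200,521)],.066)):
    q=ray(w,f(l),z);d=(q[0]+q[1]-q[2]-q[3]);print(np.round(q,4).tolist(),q.mean(0),np.linalg.norm(np.diff(q,axis=0),axis=1),np.degrees(np.arctan2(d[1],d[0])))
E
```

```text
[[0.4793, 0.0037, 0.006], [0.5733, 0.0358, 0.006], [0.6289, -0.1242, 0.006], [0.5344, -0.1572, 0.006]] [ 0.55396005 -0.06048831  0.006     ] [0.09940079 0.16931487 0.10005447] 109.03801592746541
[[0.5033, -0.0212, 0.066], [0.5685, 0.0015, 0.066], [0.6043, -0.0958, 0.066], [0.537, -0.1194, 0.066]] [ 0.55328809 -0.05872116  0.066     ] [0.06901445 0.10374073 0.07132448] 109.60008690718108
```

View pics/w3c.png

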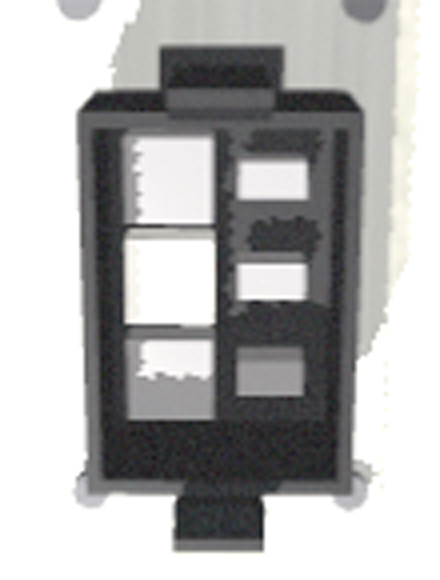

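In the brightened crop the rim corners are at (77,111), (363,111), (352,494) and (89,494), with the hooks centred at each end.

```bash
python3 - <<'E'
from h import *
import pickle
w=pickle.load(open('w3.pkl','rb'))
f=lambda l:[((x+.5)/4-.5+225,(y+.5)/4-.5+130) for x,y in l]
q=ray(w,f([(77,111),(363,111),(352,494),(89,494)]),.066);d=(q[0]+q[1]-q[2]-q[3]);a=np.arctan2(d[1],d[0]);print(q.mean(0),np.linalg.norm(np.diff(q,axis=0),axis=1),np.degrees(a))
s=bot.state();p=np.array(s['position']);x,y=s['tool_rot'][1:3];R=np.array([[2*x*x-1,2*x*y],[2*x*y,2*y*y-1]]).T
print('tool x ang',np.degrees(np.arctan2(R[1,0],R[0,0])))
print(R.T@(np.array([.4808,.1328])-p[:2]),p)
E
```

```text
[ 0.55352512 -0.06039243  0.066     ] [0.0687372  0.09993242 0.06894598] 109.28636109465614
tool x ang 109.32609465807622
[ 0.18884569 -0.00597677] [ 0.54893734 -0.04342634  0.40472732]
```

Emit:
carry_out([
  [[0,0,0,0.0378,-0.0012,0,1],[0,0,0,0.0378,-0.0012,0,1],[0,0,0,0.0378,-0.0012,0,1],[0,0,0,0.0378,-0.0012,0,1],[0,0,0,0.0376,-0.0012,0,1],[0,0,-0.95,0,0,0.02,1],[0,0,0,0,0,0.04,1],[0,0,0,0,0,0.04,1],[0,0,0,0,0,0.04,1],[0,0,0,0,0,0.02,1],[0,0,0,0,0,0,1],[0,0,0,0,0,0,1]],
])

```text
clock: 5.35
position: [0.4811, 0.1328, 0.2453]
tool_rot: [-0.0, 0.523, 0.852, 0.0]
force: [0.1, 0.9, -0.1]
opening: 0.999
finger_force: 0.0
```

```bash
cat >> h.py <<'E'
def rel(t,ang=None):
    s=bot.state();p=np.array(s['position']);x,y=s['tool_rot'][1:3];R=np.array([[2*x*x-1,2*x*y],[2*x*y,2*y*y-1]]).T
    print('clock',round(s['clock'],2),'pos',p.round(4),'xang',np.degrees(np.arctan2(R[1,0],R[0,0])).round(2),'to target',(R.T@(np.array(t)-p[:2])).round(4),'F',np.round(s['force'],1),'q',np.round(s['tool_rot'],4),s['opening'])
E
python3 - <<'E'
from h import *
rel([.4808,.1328])
E
```

```text
clock 5.35 pos [0.4811 0.1328 0.2453] xang 116.94 to target [ 0.0001 -0.0002] F [ 0.1  0.9 -0.1] q [-1.000e-04  5.229e-01  8.524e-01  0.000e+00] 0.9986080730012759
```

Emit:
carry_out([
  [[0,0,0,0,0,0.02,1],[0,0,0,0,0,0.015,1],[0,0,0,0,0,0.01,1],[0,0,0,0,0,0,0],[0,0,0,0,0,0,0],[0,0,0,0,0,0,0],[0,0,0,0,0,0,0],[0,0,0,0,0,0,0],[0,0,0,0,0,0,0],[0,0,0,0,0,0,0],[0,0,0,0,0,0,0]],
], grip_force=70)

```text
clock: 6.45
position: [0.4819, 0.1321, 0.2005]
tool_rot: [0.001, 0.524, 0.852, 0.001]
force: [-1.1, -0.1, 6.2]
opening: 0.147
finger_force: 70.7
```

```bash
python3 - <<'E'
from h import *
rel([.4808,.1328])
E
```

```text
clock 6.45 pos [0.4819 0.1321 0.2005] xang 116.86 to target [ 0.0011 -0.0007] F [-1.1 -0.1  6.2] q [6.000e-04 5.236e-01 8.520e-01 5.000e-04] 0.1470592263206596
```

Emit:
carry_out([
  [[0,0,0,0,0,-0.01,0],[0,0,0,0,0,-0.03,0],[0,0,0,0,0,-0.04,0],[0,0,0,0,0,-0.03,0],[0,0,0,0,0,-0.01,0],[0,0,0.96,0,0,0,0],[0,0,0,0,0,0,0],[0,0,0,0,0,0,0],[0,0,0,0,0,0,0]],
])

```text
clock: 7.35
position: [0.481, 0.132, 0.3187]
tool_rot: [-0.001, 0.579, 0.816, -0.001]
force: [-0.1, 0.8, -1.4]
opening: 0.145
finger_force: 69.8
```

```bash
python3 - <<'E'
from h import *
rel([.5537,-.0604])
E
```

```text
clock 7.35 pos [0.481  0.132  0.3187] xang 109.27 to target [-0.2056  0.0052] F [-0.1  0.8 -1.4] q [-8.000e-04  5.787e-01  8.155e-01 -7.000e-04] 0.14467181429921785
```

Emit:
carry_out([
  [[0,0,0,-0.03,0.001,0,0],[0,0,0,-0.04,0.001,0,0],[0,0,0,-0.04,0.001,0,0],[0,0,0,-0.04,0.001,0,0],[0,0,0,-0.035,0.001,0,0],[0,0,0,-0.02,0.0,0,0],[0,0,0,0,0,0,0],[0,0,0,0,0,0,0],[0,0,0,0,0,0,0]],
])

```text
clock: 8.25
position: [0.553, -0.059, 0.3192]
tool_rot: [-0.001, 0.579, 0.815, -0.0]
force: [0.2, 0.5, -0.8]
opening: 0.149
finger_force: 69.8
```

```bash
python3 - <<'E'
from h import *
import pickle
rel([.5537,-.0604])
w=cap('wrist');s=cap('scene');t=cap('top');pickle.dump((w,s,t),open('c4.pkl','wb'))
def g(im,f):
    k=(255*np.clip(im.astype(float)/170,0,1)**.6).astype(np.uint8);return cv2.resize(k,None,fx=f,fy=f,interpolation=cv2.INTER_CUBIC)
a=g(w['color'][100:400,180:380],2);b=g(s['color'][120:250,200:320],3.2);
o=np.zeros((600,800,3),np.uint8);o[:600,:400]=a;o[:416,400:784]=b[:416,:384];cv2.imwrite('pics/c4.png',o)
E
```

```text
clock 8.25 pos [ 0.553  -0.059   0.3192] xang 109.26 to target [-0.0015  0.0002] F [ 0.2  0.5 -0.8] q [-8.000e-04  5.789e-01  8.154e-01 -1.000e-04] 0.1490002142612028
```

View pics/c4.png

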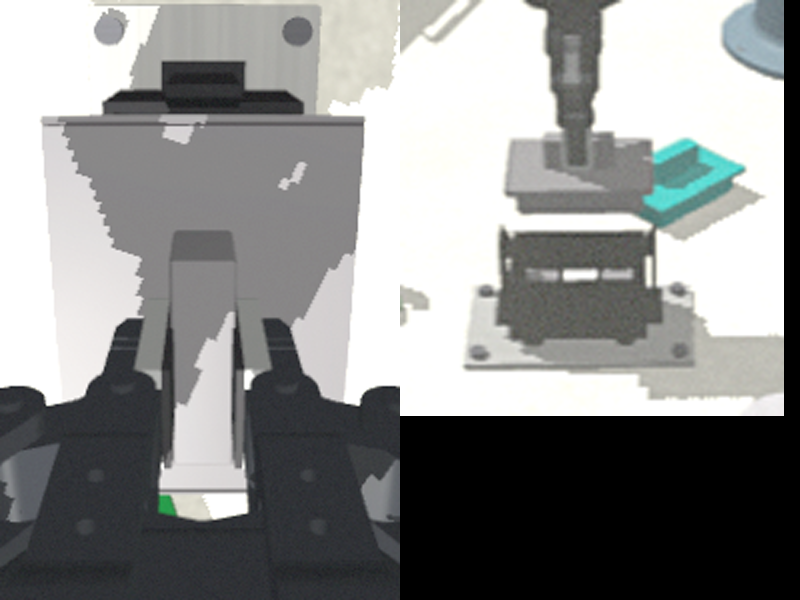

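The lid is square to the box: its far edge is level at y=117, its centre is at x≈203 and the hook centre is at x≈203.5. Next is a numeric check of its end position.

```bash
python3 - <<'E'
from h import *
import pickle
w,s,t=pickle.load(open('c4.pkl','rb'))
f=lambda l:[((x+.5)/2-.5+180,(y+.5)/2-.5+100) for x,y in l]
u=np.array([np.cos(np.radians(109.26)),np.sin(np.radians(109.26))]);v=np.array([u[1],-u[0]]);p=np.array([.553,-.059])
for l,z in(([(42,117),(364,117)],.1437),([(42,124),(364,124)],.1437),([(42,117),(364,117)],.1397),([(172,262),(236,262)],.1657)):
    q=ray(w,f(l),z)[:,:2];d=q[1]-q[0];print(((q-p)@u).round(4),((q-p)@v).round(4),np.degrees(np.arctan2(d[1],d[0])),np.linalg.norm(d))
# lid outline from top cam & scene projection of expected corners
E
```

```text
[0.0531 0.0531] [-0.0364  0.0367] 19.268701031448344 0.07307398080085725
[0.0515 0.0515] [-0.0365  0.0368] 19.269395271269644 0.07328068916292471
[0.0525 0.0526] [-0.0374  0.0377] 19.26870103144836 0.0750949290871747
[0.0263 0.0263] [-0.0061  0.0069] 19.282945600670647 0.013067437545107979
```

Lid centre is 1.0 mm ahead of the TCP along tool x, so I'm correcting by -2.5 mm and lowering to just above the rim.

Emit:
carry_out([
  [[0,0,0,-0.0025,0.0,0,0],[0,0,0,0,0,0.02,0],[0,0,0,0,0,0.015,0],[0,0,0,0,0,0.01,0],[0,0,0,0,0,0.002,0],[0,0,0,0,0,0,0],[0,0,0,0,0,0,0],[0,0,0,0,0,0,0]],
])

```text
clock: 9.2
position: [0.5548, -0.0624, 0.2735]
tool_rot: [0.001, 0.579, 0.815, 0.0]
force: [-0.3, -0.5, -0.8]
opening: 0.144
finger_force: 69.8
```

```bash
python3 - <<'E'
from h import *
rel([.5534,-.0595])
E
```

```text
clock 9.2 pos [ 0.5548 -0.0624  0.2735] xang 109.18 to target [ 0.0032 -0.0004] F [-0.3 -0.5 -0.8] q [8.000e-04 5.794e-01 8.150e-01 3.000e-04] 0.14352921885629974
```

Emit:
carry_out([
  [[0,0,0,0.001,0.0,0,0],[0,0,0,0,0,0.003,0],[0,0,0,0,0,0.003,0],[0,0,0,0,0,0.002,0],[0,0,0,0,0,0.0,0],[0,0,0,0,0,0,0]],
])

```text
clock: 9.8
position: [0.554, -0.0613, 0.2645]
tool_rot: [-0.0, 0.579, 0.815, -0.0]
force: [-0.1, -0.1, -1.4]
opening: 0.145
finger_force: 69.8
```

```bash
python3 - <<'E'
from h import *
rel([.5540,-.0613])
E
```

```text
clock 9.8 pos [ 0.554  -0.0613  0.2645] xang 109.18 to target [0.     0.0001] F [-0.1 -0.1 -1.4] q [-2.000e-04  5.794e-01  8.150e-01 -0.000e+00] 0.14474157966659687
```

On target with no contact force. Continuing down in small steps, watching the force.

Emit:
carry_out([
  [[0,0,0,0,0,0.002,0],[0,0,0,0,0,0.002,0],[0,0,0,0,0,0.001,0],[0,0,0,0,0,0,0],[0,0,0,0,0,0,0]],
])

```text
clock: 10.3
position: [0.554, -0.0613, 0.2597]
tool_rot: [-0.0, 0.579, 0.815, 0.0]
force: [0.2, 1.2, -0.9]
opening: 0.145
finger_force: 69.8
```

Emit:
carry_out([
  [[0,0,0,0,0,0.001,0],[0,0,0,0,0,0.001,0],[0,0,0,0,0,0.001,0],[0,0,0,0,0,0,0],[0,0,0,0,0,0,0]],
])

```text
clock: 10.8
position: [0.5541, -0.0615, 0.2567]
tool_rot: [0.0, 0.579, 0.815, -0.0]
force: [-0.3, -1.6, -0.4]
opening: 0.147
finger_force: 69.9
```

Emit:
carry_out([
  [[0,0,0,0,0,0.001,0],[0,0,0,0,0,0.001,0],[0,0,0,0,0,0,0],[0,0,0,0,0,0,0]],
])

```text
clock: 11.2
position: [0.5542, -0.0615, 0.2552]
tool_rot: [0.001, 0.579, 0.815, 0.0]
force: [-0.9, -0.9, 4.6]
opening: 0.143
finger_force: 70.5
```

Emit:
carry_out([
  [[0,0,0,0,0,0.001,0],[0,0,0,0,0,0.001,0],[0,0,0,0,0,0,0],[0,0,0,0,0,0,0]],
])

```text
clock: 11.6
position: [0.5544, -0.0614, 0.2537]
tool_rot: [0.001, 0.579, 0.815, 0.0]
force: [-2.0, -0.9, 8.0]
opening: 0.148
finger_force: 71.0
```

Emit:
carry_out([
  [[0,0,0,0,0,0.001,0],[0,0,0,0,0,0.001,0],[0,0,0,0,0,0,0],[0,0,0,0,0,0,0]],
])

```text
clock: 12.0
position: [0.5546, -0.0614, 0.2521]
tool_rot: [0.001, 0.579, 0.815, 0.001]
force: [-0.9, -0.8, 9.9]
opening: 0.144
finger_force: 71.4
```

Emit:
carry_out([
  [[0,0,0,0,0,0.001,0],[0,0,0,0,0,0.001,0],[0,0,0,0,0,0,0],[0,0,0,0,0,0,0]],
])

```text
clock: 12.4
position: [0.5546, -0.0615, 0.2505]
tool_rot: [0.001, 0.579, 0.815, 0.001]
force: [-2.8, -0.1, 12.9]
opening: 0.149
finger_force: 71.8
```

Emit:
carry_out([
  [[0,0,0,0,0,0.001,0],[0,0,0,0,0,0.001,0],[0,0,0,0,0,0,0],[0,0,0,0,0,0,0]],
])

```text
clock: 12.8
position: [0.5546, -0.0615, 0.2488]
tool_rot: [0.001, 0.579, 0.815, 0.0]
force: [-2.4, -0.7, 14.8]
opening: 0.149
finger_force: 72.0
```

Emit:
carry_out([
  [[0,0,0,0,0,0.001,0],[0,0,0,0,0,0.0005,0],[0,0,0,0,0,0,0],[0,0,0,0,0,0,0]],
])

```text
clock: 13.2
position: [0.5546, -0.0615, 0.2476]
tool_rot: [0.002, 0.579, 0.815, 0.0]
force: [-4.2, -1.7, 17.5]
opening: 0.146
finger_force: 72.3
```

Emit:
carry_out([
  [[0,0,0,0,-0.0007,0,0],[0,0,0,0,0,0.0005,0],[0,0,0,0,0,0,0],[0,0,0,0,0,0,0]],
])

```text
clock: 13.6
position: [0.5544, -0.0617, 0.2474]
tool_rot: [0.002, 0.579, 0.815, 0.001]
force: [-2.8, 0.4, 16.1]
opening: 0.144
finger_force: 72.2
```

Emit:
carry_out([
  [[0,0,0,0,0,0.001,0],[0,0,0,0,0,0,0],[0,0,0,0,0,0,0],[0,0,0,0,0,0,0]],
])

```text
clock: 14.0
position: [0.5544, -0.0618, 0.2464]
tool_rot: [0.002, 0.579, 0.815, 0.001]
force: [-3.5, 0.2, 17.6]
opening: 0.146
finger_force: 72.3
```

Emit:
carry_out([
  [[0,0,0,0,0,0.001,0],[0,0,0,0,0,0,0],[0,0,0,0,0,0,0]],
])

```text
clock: 14.3
position: [0.5545, -0.0617, 0.2443]
tool_rot: [0.002, 0.579, 0.815, 0.001]
force: [-0.0, -0.7, 9.0]
opening: 0.148
finger_force: 71.3
```

Emit:
carry_out([
  [[0,0,0,0,0,0.001,0],[0,0,0,0,0,0,0],[0,0,0,0,0,0,0]],
])

```text
clock: 14.6
position: [0.5545, -0.0618, 0.2436]
tool_rot: [0.002, 0.579, 0.815, 0.001]
force: [-1.7, -0.7, 10.6]
opening: 0.145
finger_force: 71.6
```

The force dropped from 17.6 to 9.0 N: a click. I'll ease off and see where the force reaches zero; if the lid is fully home that should be TCP z≈0.2465.

Emit:
carry_out([
  [[0,0,0,0,0,-0.001,0],[0,0,0,0,0,-0.001,0],[0,0,0,0,0,0,0],[0,0,0,0,0,0,0],[0,0,0,0,0,0,0]],
])

```text
clock: 15.1
position: [0.5545, -0.0618, 0.2449]
tool_rot: [0.002, 0.579, 0.815, 0.001]
force: [0.5, -1.6, 6.8]
opening: 0.149
finger_force: 71.0
```

```bash
python3 - <<'E'
from h import *
import pickle
rel([.5540,-.0613]);print(bot.state()['torque'])
w=cap('wrist');s=cap('scene');pickle.dump((w,s),open('c5.pkl','wb'))
E
```

```text
clock 15.1 pos [ 0.5545 -0.0618  0.2449] xang 109.18 to target [ 0.0006 -0.0003] F [ 0.5 -1.6  6.8] q [0.0016 0.5794 0.815  0.0009] 0.14917079868532454
[-0.10946062  0.04750877 -0.00749165]
```

```bash
python3 - <<'E'
from h import *
import pickle
w,s=pickle.load(open('c5.pkl','rb'))
def g(im,f,w=130):
    k=(255*np.clip(im.astype(float)/w,0,1)**.6).astype(np.uint8);return cv2.resize(k,None,fx=f,fy=f,interpolation=cv2.INTER_CUBIC)
o=np.zeros((600,800,3),np.uint8)
b=g(s['color'][170:240,210:310],8)[:560,:800];o[:360]=b[:360]
a=g(w['color'][130:190,215:345],6)[:240,:780];o[360:600,:780]=a[:240]
cv2.imwrite('pics/c5.png',o)
E
```

```text
(no output)
```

View pics/c5.png

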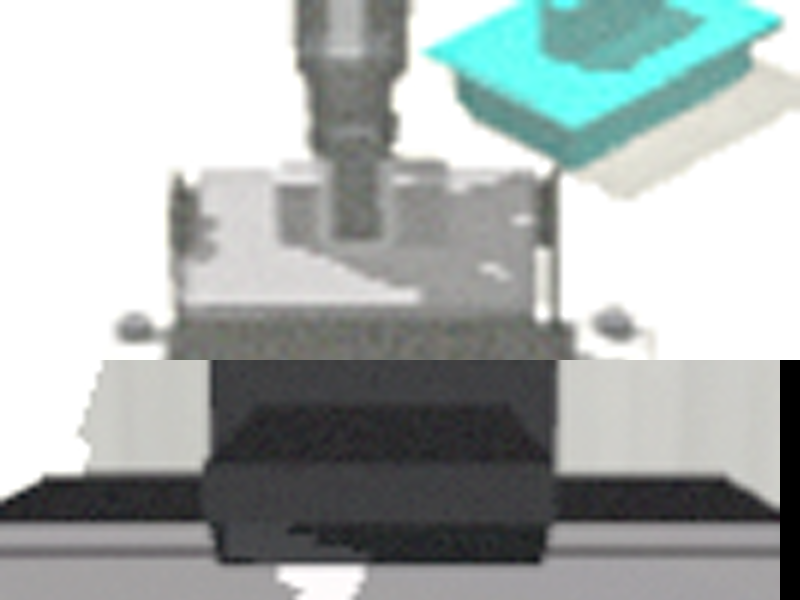

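The wrist view shows the near hook's catch lying over the lid's edge. In the scene view both hooks stand upright and the lid's front edge is level (y≈310 at both ends). Easing off further until nothing pushes.

Emit:
carry_out([
  [[0,0,0,0,0,-0.001,0],[0,0,0,0,0,-0.001,0],[0,0,0,0,0,0,0],[0,0,0,0,0,0,0],[0,0,0,0,0,0,0]],
])

```text
clock: 15.7
position: [0.5538, -0.0615, 0.2459]
tool_rot: [0.0, 0.579, 0.815, 0.0]
force: [2.5, -0.2, 3.3]
opening: 0.149
finger_force: 70.5
```

Emit:
carry_out([
  [[0,0,0,0,0,-0.001,0],[0,0,0,0,0,0,0],[0,0,0,0,0,0,0]],
])

```text
clock: 16.0
position: [0.5529, -0.0614, 0.2463]
tool_rot: [-0.001, 0.579, 0.815, -0.0]
force: [1.7, 0.5, 2.2]
opening: 0.145
finger_force: 70.3
```

Emit:
carry_out([
  [[0,0,0,0,0,-0.001,0],[0,0,0,0,0,0,0],[0,0,0,0,0,0,0]],
])

```text
clock: 16.3
position: [0.5526, -0.0614, 0.247]
tool_rot: [-0.001, 0.579, 0.815, -0.0]
force: [1.0, 0.1, 0.1]
opening: 0.142
finger_force: 69.9
```

```bash
python3 - <<'E'
from h import *
rel([.5540,-.0613]);print(bot.state()['torque'])
E
```

```text
clock 16.3 pos [ 0.5526 -0.0614  0.247 ] xang 109.18 to target [-0.0003  0.0014] F [1.  0.1 0.1] q [-1.000e-03  5.795e-01  8.150e-01 -4.000e-04] 0.14183544963194147
[-0.06793009  0.02814139 -0.01156186]
```

Neutral at z≈0.247, which is home within the measurement error. Releasing and rising.

Emit:
carry_out([
  [[0,0,0,0,0,0,0.5],[0,0,0,0,0,0,0.6],[0,0,0,0,0,0,0.6],[0,0,0,0,0,0,0.6],[0,0,0,0,0,-0.01,0.6],[0,0,0,0,0,-0.02,0.6],[0,0,0,0,0,-0.04,0.6],[0,0,0,0,0,-0.04,0.6],[0,0,0,0,0,-0.04,0.6],[0,0,0,0,0,-0.01,0.6],[0,0,0,0,0,0,0.6],[0,0,0,0,0,0,0.6]],
])

```text
clock: 17.5
position: [0.5531, -0.0615, 0.4069]
tool_rot: [-0.0, 0.579, 0.815, -0.0]
force: [-0.8, 0.8, -0.2]
opening: 0.606
finger_force: 0.0
```

```bash
python3 - <<'E'
from h import *
import pickle
rel([.5540,-.0613])
w=cap('wrist');s=cap('scene');pickle.dump((w,s),open('c6.pkl','wb'))
im=w['color'];m=np.zeros((420,560),bool)
# expected lid plate-top corners at home z=.071, and if raised 3 mm
u=np.array([np.cos(np.radians(109.2)),np.sin(np.radians(109.2)),0]);v=np.array([u[1],-u[0],0])
C=np.array([.5537,-.0604,0])
for z in(.071,.075):print(z,proj(w,[C+a*.052*u+b*.037*v+[0,0,z] for a,b in((1,-1),(1,1),(-1,1),(-1,-1))]).round(1).tolist(),proj(s,[C+a*.052*u+b*.037*v+[0,0,z] for a,b in((1,-1),(1,1),(-1,1),(-1,-1))]).round(1).tolist())
g=cv2.cvtColor(im,cv2.COLOR_BGR2GRAY)
c=proj(w,[C+[0,0,.071]])[0].round().astype(int);print(c)
for dx in(-16,-12,12,16):print(dx,g[c[1]-65:c[1]+66,c[0]+dx].tolist())
E
```

```text
clock 17.5 pos [ 0.5531 -0.0615  0.4069] xang 109.18 to target [-0.0001  0.0009] F [-0.8  0.8 -0.2] q [-5.000e-04  5.794e-01  8.150e-01 -2.000e-04] 0.6055535844015164
0.071 [[242.5, 136.3], [321.5, 136.3], [318.0, 239.9], [245.9, 239.9]] [[277.2, 190.0], [277.7, 207.3], [231.9, 207.7], [233.8, 190.4]]
0.075 [[242.0, 136.6], [322.0, 136.6], [318.5, 241.3], [245.5, 241.3]] [[277.2, 188.6], [277.7, 205.8], [231.8, 206.2], [233.8, 189.0]]
[282 190]
-16 [41, 40, 41, 41, 40, 40, 40, 40, 40, 41, 42, 71, 77, 66, 95, 104, 104, 104, 104, 104, 104, 104, 104, 104, 104, 104, 103, 103, 105, 104, 106, 103, 105, 104, 104, 104, 104, 103, 103, 104, 104, 104, 104, 105, 105, 105, 105, 105, 105, 105, 106, 106, 106, 105, 105, 106, 106, 105, 106, 107, 107, 106, 107, 106, 107, 106, 106, 106, 106, 106, 107, 108, 107, 108, 108, 108, 108, 108, 108, 108, 109, 109, 108, 109, 109, 109, 109, 109, 108, 109, 110, 110, 110, 111, 110, 110, 110, 111, 110, 111, 111, 112, 111, 112, 112, 112, 113, 113, 113, 113, 113, 112, 76, 72, 132, 161, 161, 161, 163, 162, 174, 219, 220, 218, 216, 213, 212, 214, 217, 218, 217]
-12 [9, 
[... 1138 characters left out ...]
, 119, 138, 165, 167, 169, 168, 172, 214, 217, 219, 219, 217]
16 [58, 56, 57, 56, 56, 56, 55, 55, 58, 59, 52, 71, 77, 66, 94, 104, 104, 104, 103, 103, 103, 102, 103, 103, 103, 103, 103, 103, 103, 103, 103, 103, 103, 103, 104, 104, 105, 103, 103, 103, 104, 103, 103, 103, 102, 103, 103, 102, 103, 103, 103, 104, 104, 104, 105, 104, 104, 104, 104, 104, 104, 104, 103, 104, 103, 103, 103, 104, 104, 104, 104, 104, 104, 104, 104, 104, 104, 104, 104, 104, 105, 105, 105, 105, 106, 105, 105, 105, 105, 105, 105, 105, 105, 105, 106, 106, 106, 105, 106, 106, 106, 106, 106, 105, 106, 107, 106, 81, 83, 83, 107, 106, 73, 72, 127, 151, 151, 151, 150, 152, 177, 214, 213, 215, 217, 218, 216, 213, 213, 214, 216]
```

The lid's -y end shows at its home height (row 238 against 239.9 predicted). At the hook columns both catches cover about 4 px of the lid's end, roughly the expected 3 mm overlap. Handing in.

```bash
python3 -c "
from rig import bot
print(bot.sign_off())"
```

```text
the job is handed in; nothing more can be done
None
```

The longer grey lid is pressed home in the relay box: I felt a click at about 18 N, the last images show both hooks over its ends, the gripper has let go and is clear, and the job was handed in at about 17.6 s; no verdict came back.

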